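# Put the flat battery pack on charge through the dust flaps

## Task

Take the flat battery pack (red band) out of its caddy, push it foot first through the sprung dust flaps of the charging station and press it fully home on the sprung contacts at the bottom of the well, then take the gripper out so that both flaps close over it. Press gently: feel for the bottom and stop there, do not force it. Leave the two green packs and the torque drivers alone.

Things in the scene. Friction and masses are not known exactly. Their poses are not given: they have to be found in the camera images.
- flat_pack: the flat battery pack: black upright block 30 (own x) x 46 (own y) x 80 mm high, 0.17 to 0.35 kg, red band near its top and red top face, copper contacts under its foot. Origin at the centre of its underside, z up. It stands with 3 mm of play in one of the three pockets of the caddy; it may go into the well either way round
- caddy: blue battery caddy, fixed, 48 (x) x 176 (y) x 32 mm high, inner floor 5 mm up; three pockets in a row along its y, 57 mm apart, so that the packs in it have 11 mm gaps between them. Origin at the centre of its underside
- spare_a: charged pack, same size and origin, green band; stands in another caddy pocket and stays there
- spare_b: charged pack, same size and origin, green band; stands in another caddy pocket and stays there
- station: grey charging station, fixed, 150 (x) x 170 (y) x 139 mm high, flat on top, with a yellow-edged mouth in its top. Origin at the centre of its underside, z up. Two steel springs in its shaft, 44 mm below the rim, rub on the pack's narrow sides: it does not fall in, but takes some 5 to 12 N to slide. The contacts are damaged if the pack is pressed down with more than about 40 N
- mouth (a point): centre of the mouth, 44 (x) x 54 mm (y), level with the station's top; axes as the station's. The pack's own x goes along x. Under the two flap leaves a funnel (26 to 36 mm down) leads into a guide shaft 32.4 (x) x 48.4 mm (y), 1.2 mm a side over the pack. Above the funnel there is room for shut fingers
- flap_near (a joint): hinge angle in rad of the flap leaf on the station's -x side of the mouth: 0 closed and level, about 1.3 pushed down by a pack, 1.5 its limit. Aluminium leaf 21.5 mm long, hinged along the mouth's edge, opens downward only, sprung shut (1 to 2.5 N at its edge)
- flap_far (a joint): the same for the leaf on the +x side
- contacts (a joint): how far in m the sprung contact plate in the well is pressed down: 0 free, 0.004 at its hard stop; the pack is home from 0.0025 on. With the side springs it takes up to about 18 N in all to press home, then it stops hard. The contact block is adjustable and its setting unknown: the home pack's foot stops 106 to 122 mm below the rim, its top 26 to 42 mm, clear of the flaps
- driver_a: torque driver lying on the table, blue grip and steel shaft, 200 mm long (own x), 29 mm thick, origin under its middle; leave alone
- driver_b: another such driver; leave alone
- driver_c: another such driver; leave alone
There are look-alikes about, which are no part of the job. Leave any turquoise look-alike of the station alone.

How it is judged (in metres and radians):
On the way, in this order (a step that is already met when the one before it is completed fails the run):
1. the red-banded pack stands in the mouth, its foot through both flaps and at least 35 mm below the rim (z of flat_pack in the frame of mouth below -0.035 m and horizontal distance between flat_pack and mouth below 0.006 m and value of joint each of flap_near, flap_far above 0.5 rad), for 0.1 s.
2. the pack is pressed home: the contact plate is down by at least 2.5 mm (value of joint contacts above 0.0025 m and z of flat_pack in the frame of mouth below -0.1 m), for 0.2 s.
At the end, for the whole second after the job is handed in: the red-banded pack stands at rest and upright in the well, its contact plate pressed down by at least 2.5 mm of its 4, and both flaps have sprung shut over it (within 0.1 rad) (all of step 2 and horizontal distance between flat_pack and mouth below 0.006 m and angle between flat_pack's own z axis and vertical below 0.1 rad and value of joint each of flap_near, flap_far below 0.1 rad and linear speed of flat_pack below 0.01 m/s); the robot touches nothing.
It fails at once if the pack is forced: its contact force with the station (press plus the side springs' squeeze of some 13 N) passes 58 N (contact force between flat_pack and station above 58 N).
It fails at once if a green pack is moved by more than 15 mm (distance of any of spare_a, spare_b from where it was at the start of the episode above 0.015 m).
It fails at once if a torque driver is moved by more than 20 mm (distance of any of driver_a, driver_b, driver_c from where it was at the start of the episode above 0.02 m).
It also fails if it takes over 61 s, if anything falls off the work surface, if the arm or the gripper's body presses on something with over 40 N, if the wrist force passes 120 N, or if a joint passes its speed limit or range.

## Robot

A 6-joint arm with a two-finger parallel gripper is mounted at the origin on the work surface. World frame = base frame: x ahead of the robot, y to its left, z up, the work surface at z = 0. Lengths are in m, angles in degrees, forces in N, time in s.
With the tool pointing down it reaches from about 0.375 to 0.9 m from the base axis. Payload 3.1 kg.
Tool frame: the origin (TCP) lies at the very end of the fingers, on their centre line; the grasp point (between the pads) lies 19 mm behind it; z points along the fingers, y is the line along which they close (so a half turn about z gives the same grasp; the last joint's range is limited). The gripper opens to 85 mm and grips with 20 to 120 N. Pads are 22 mm wide; open, the fingers measure 114 mm over their backs; the gripper's body (76 mm by 85 mm) begins 54 mm behind the grasp point. The pads swing forward as they close: fully open they stand 13 mm farther back than shut.
Start: joints at [-86.316, 30.224, 82.088, -0, 67.689, -10.227], TCP at [0.15, -0.607, 0.199] pointing down, gripper open.
Joint ranges: [-176.69, 176.69], [-43.24, 126.21], [12.49, 139.97], [-82, 262], [0, 151.66], [-163.58, 163.58]. Speed limits (degrees/s): [159.86, 159.86, 180, 180, 180, 180].

## Interface

Orientations are given as a 3x3 rotation matrix whose columns are the frame's x, y, z axes.
In Python, from cell import * gives the robot as it stands.
- The arm moves only by the tool drive_tool, never from a script. Its argument "commands" is a list of rows, each a list of 6 numbers: the shift along the tool's x, y, z in mm, then the turn, a rotation vector about the tool's x, y, z in degrees. A call has exactly 8 rows; each row shifts and turns the commanded pose from where the row before left it, along the tool's axes as they then stand; what a row does not reach is not made up. A row lasts 1/12 s, in which the tool goes at most 41.7 mm and 7.16 degrees, less where a joint would pass 70% of its speed; a pose out of reach is approached as far as the arm can. A call with a gripper value outside its range is refused whole. "claw" is the opening in per cent of the stroke, from 0 (shut) to 100 (fully open), set as the call begins (left out, the last holds). The fingers move at their own pace and stop on an object; the grip force is fixed at half the most. Time passes only in rows, so rows that do not move let the fingers close, or fill a call up. It gives the time, the measured TCP pose, the force, the opening and the grip force at its end, in the units of the state.
- get_state(): the state, without advancing time (a new reading comes with each control period).
- grab_frame(name): name is "scene" or "top" or "wrist"; returns (picture, depth): 420x560x3 uint8, red, green, blue; 420x560 float32, m along the optical axis (not along the pixel's ray), 0 where there is no reading.
- get_calibration(name): a dict with "fx", "fy", "cx", "cy" (pixels), "position" and "rotation" of the camera in the world; the wrist camera has in their place "tool_from_camera" (4x4, takes a point from camera to tool coordinates, whose origin is the TCP and whose axes are the flange's). Camera axes: x right, y up, looking along -z (the intrinsics and any distortion apply to the point x, -y, -z); pixel columns grow to the right and rows downward; lengths in m; the calibration is good to about 2 mm. A picture is of the moment at which its call begins: read the wrist's pose just before it. get_calibration takes no time and is no camera call.
- sign_off(): hands the job in; it is judged then, once.
The state is a dict: "clock": time; "q": joint angles; "joint_velocities": joint speeds; "effort": joint torques, N m; "eef_pos": TCP position; "eef_rot": TCP orientation; "wrist_force": force on the tool from outside, world axes, zero at the start; "ft_torque": the same for the moment, N m; "opening": finger opening in m; "grip_force": force on a finger pad.
Only numpy, scipy, OpenCV 4.12 (cv2) and the standard library are available. Lean on these libraries where they do the work, as an engineer would, in place of code of your own. Each camera call takes 0.05 s, during which the arm holds its last target. There are 200 camera calls.

## Working session

There is one attempt and no reset: what is moved stays moved. The work goes in short steps, Python scripts to look and compute and a tool call to move; the robot and the scene stay as the last step left them, time stands still between calls to the robot, and variables do not carry over. Pictures are saved under pics/ and viewed, at most 11 in all, crops included, and the job is handed in when it is done.

Besides the shell and the picture viewer there is one more tool, called after "Request:" as a command line: name --pt "numbers of a row" for each row, then --argument value for the rest. drive_tool: Moves the arm, as the interface text tells. Its arguments: {"type":"object","properties":{"commands":{"type":"array","items":{"type":"array","items":{"type":"number"}}},"claw":{"type":"number"}},"required":["commands"]}

```bash
mkdir -p pics; ls; python3 - <<'E'
from cell import *
import cv2,numpy as np
s=get_state();print(s['clock'],s['eef_pos'],np.round(s['eef_rot'],3).tolist(),s['opening'])
for n in('scene','top'):
    p,d=grab_frame(n);cv2.imwrite(f'pics/{n}0.png',p[:,:,::-1]);np.savez(f'pics/{n}0.npz',p=p,d=d);print(n,get_calibration(n))
print(get_calibration('wrist'))
E
```

```text
pics
0.0 [ 0.15024485 -0.60587454  0.19800316] [[0.971, 0.24, -0.0], [0.24, -0.971, 0.002], [0.0, -0.002, -1.0]] 0.08553236565781953
scene {'fx': 416.23621519032906, 'fy': 416.23621519032906, 'cx': 278.77765838239867, 'cy': 206.46650220104073, 'position': array([ 0.85926392, -0.26189543,  0.76290772]), 'rotation': array([[ 0.60322018, -0.65914595,  0.44905682],
       [ 0.79752654,  0.50468131, -0.33052713],
       [-0.00876496,  0.55751537,  0.83012035]])}
top {'fx': 480.90808731497356, 'fy': 480.90808731497356, 'cx': 285.4154109691857, 'cy': 209.8130427945988, 'position': array([4.51021224e-01, 1.10501678e-03, 1.22825081e+00]), 'rotation': array([[ 0.0143856 ,  0.99871664, -0.04856051],
       [-0.99989595,  0.01431675, -0.00176522],
       [-0.00106773,  0.04858085,  0.99881868]])}
{'fx': 304.9984456865043, 'fy': 304.9984456865043, 'cx': 280.4524987287449, 'cy': 210.21441574315264, 'tool_from_camera': array([[ 1.51902726e-04,  9.62300162e-01,  2.71989660e-01,
         6.84954160e-02],
       [ 9.99999956e-01, -2.15848163e-04,  2.05184282e-04,
        -3.27445490e-04],
       [ 2.56157337e-04,  2.71989616e-01, -9.62300152e-01,
        -1.75204699e-01],
       [ 0.00000000e+00,  0.00000000e+00,  0.00000000e+00,
         1.00000000e+00]])}
```

View pics/top0.png

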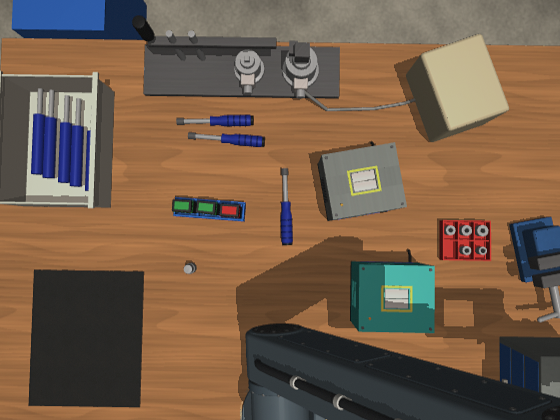

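View pics/scene0.png

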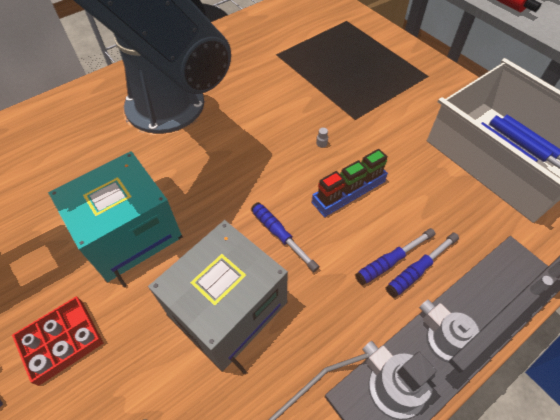

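The top view shows the caddy with the red pack at its right end (230,210), the grey station's mouth at (365,181), and a driver between them (287,205). The scene view agrees: red pack (331,184), grey mouth (218,279).

```bash
cat > h.py <<'E'
import numpy as np,cv2
from cell import *
def cast(cam,px,z,pose=None):
    c=get_calibration(cam)
    if cam=='wrist':
        T=np.eye(4);T[:3,:3]=pose[1];T[:3,3]=pose[0];T=T@c['tool_from_camera'];R,t=T[:3,:3],T[:3,3]
    else:R,t=c['rotation'],c['position']
    px=np.atleast_2d(px).astype(float)
    d=np.c_[(px[:,0]-c['cx'])/c['fx'],-(px[:,1]-c['cy'])/c['fy'],-np.ones(len(px))]@R.T
    return (t+d*((z-t[2])/d[:,2])[:,None])[:,:2]
def mask(p,col):
    h=cv2.cvtColor(p,cv2.COLOR_RGB2HSV);H,S,V=h[...,0],h[...,1],h[...,2]
    return (((H<6)|(H>173))&(S>150)&(V>90) if col=='red' else (H>24)&(H<36)&(S>120)&(V>120) if col=='yel' else (H>45)&(H<75)&(S>120)&(V>60)).astype(np.uint8)
def rects(p,col,cam,z,pose=None,amin=60,raw=None):
    m=mask(p,col);m=cv2.morphologyEx(m,cv2.MORPH_CLOSE,np.ones((3,3)))
    for c in cv2.findContours(m,cv2.RETR_EXTERNAL,cv2.CHAIN_APPROX_NONE)[0]:
        if cv2.contourArea(c)<amin: continue
        w=cast(cam,c[:,0,:],z,pose)
        r=cv2.minAreaRect((w*1000).astype(np.float32))
        print(col,'px',c[:,0].mean(0).round(),'centre mm',np.round(r[0],1),'size',np.round(r[1],1),'ang',round(r[2],1))
E
python3 - <<'E'
from h import *
for n in('top','scene'):
    p=np.load(f'pics/{n}0.npz')['p'];print(n)
    rects(p,'red',n,.085);rects(p,'grn',n,.085);rects(p,'yel',n,.139)
E
```

```text
top
red px [466. 240.] centre mm [ 441.4 -427.5] size [111.6  95.3] ang 89.9
red px [229. 210.] centre mm [505. 138.] size [33.6 18.4] ang 86.1
grn px [205. 207.] centre mm [511.4 194.2] size [33.7 18.1] ang 85.6
grn px [181. 205.] centre mm [514.1 251.7] size [34.2 18.3] ang 85.1
yel px [364. 180.] centre mm [ 573.7 -174.3] size [57.5 69.5] ang 10.7
scene
red px [ 56. 341.] centre mm [ 479.7 -434.4] size [114.  103.3] ang 90.0
red px [332. 179.] centre mm [504.8 135.6] size [36.9 20.7] ang 86.6
red px [518.   3.] centre mm [357.8 978.5] size [49.1 56.4] ang 52.0
grn px [354. 168.] centre mm [511.4 191.2] size [34.8 18.4] ang 83.9
grn px [375. 156.] centre mm [514.2 248.2] size [34.2 18.4] ang 86.8
yel px [218. 279.] centre mm [ 573.8 -176. ] size [57.7 70. ] ang 10.7
```

```bash
cat >> h.py <<'E'
from scipy.linalg import logm,expm
def go(pos,yaw,n,start=None):
    "tool-frame screw row (mm,deg) that brings the tool, pointing down, to pos/yaw in n rows"
    s=get_state();A=np.eye(4);A[:3,:3]=s['eef_rot'];A[:3,3]=s['eef_pos']
    c,k=np.cos(np.radians(yaw)),np.sin(np.radians(yaw))
    B=np.eye(4);B[:3,:3]=[[c,k,0],[k,-c,0],[0,0,-1]];B[:3,3]=pos
    L=logm(np.linalg.inv(A)@B).real/n
    print('row',np.round(L[:3,3]*1000,2),np.round(np.degrees([L[2,1],L[0,2],L[1,0]]),3))
    s4=expm(L*n/2);print('mid',(A@s4)[:3,3].round(3))
E
python3 -c "
from h import *
go([.505,.137,.26],85.5,24)"
```

```text
row [35.43 -9.34 -2.56] [-0.004 -0.004 -2.983]
mid [ 0.448 -0.292  0.229]
```

```bash
sed -i "s/np.round(L\[:3,3\]\*1000,2)/np.round(expm(L)[:3,3]*1000,2)/" h.py
python3 -c "
from h import *
go([.505,.137,.26],85.5,24)"
```

```text
row [ 35.17 -10.26  -2.55] [-0.004 -0.004 -2.983]
mid [ 0.448 -0.292  0.229]
```

Request:
drive_tool --pt "35.2 -10.3 -8 0 0 -3" --pt "35.2 -10.3 -8 0 0 -3" --pt "35.2 -10.3 -8 0 0 -3" --pt "35.2 -10.3 -8 0 0 -3" --pt "35.2 -10.3 -8 0 0 -3" --pt "35.2 -10.3 -8 0 0 -3" --pt "35.2 -10.3 -8 0 0 -3" --pt "35.2 -10.3 -8 0 0 -3"

```text
clock: 0.77
eef_pos: [0.3721, -0.4151, 0.2629]
eef_rot: [[0.787, 0.616, -0.0], [0.616, -0.787, 0.001], [0.0, -0.001, -1.0]]
wrist_force: [0.4, -0.4, -0.7]
opening: 0.0854
grip_force: 0.0
```

Request:
drive_tool --pt "35.2 -10.3 0 0 0 -3" --pt "35.2 -10.3 0 0 0 -3" --pt "35.2 -10.3 0 0 0 -3" --pt "35.2 -10.3 0 0 0 -3" --pt "35.2 -10.3 0 0 0 -3" --pt "35.2 -10.3 0 0 0 -3" --pt "35.2 -10.3 0 0 0 -3" --pt "35.2 -10.3 0 0 0 -3"

```text
clock: 1.43
eef_pos: [0.4958, -0.1514, 0.2627]
eef_rot: [[0.469, 0.883, -0.0], [0.883, -0.469, 0.0], [0.0, -0.0, -1.0]]
wrist_force: [0.9, 0.2, -0.3]
opening: 0.0854
grip_force: 0.0
```

Request:
drive_tool --pt "35.2 -10.3 0 0 0 -3" --pt "35.2 -10.3 0 0 0 -3" --pt "35.2 -10.3 0 0 0 -3" --pt "35.2 -10.3 0 0 0 -3" --pt "35.2 -10.3 0 0 0 -3" --pt "35.2 -10.3 0 0 0 -3" --pt "35.2 -10.3 0 0 0 -3" --pt "0 0 0 0 0 0"

```text
clock: 2.1
eef_pos: [0.5058, 0.1078, 0.2626]
eef_rot: [[0.116, 0.993, -0.002], [0.993, -0.116, 0.003], [0.003, -0.002, -1.0]]
wrist_force: [0.1, -1.2, -0.3]
opening: 0.0857
grip_force: 0.0
```

```bash
cat > look.py <<'E'
import sys
from h import *
s=get_state();pose=(s['eef_pos'],s['eef_rot']);p,d=grab_frame('wrist')
cv2.imwrite(f'pics/{sys.argv[1]}.png',p[:,:,::-1]);np.savez(f'pics/{sys.argv[1]}.npz',p=p,d=d,pos=pose[0],rot=pose[1])
print(s['clock'],np.round(pose[0],4),'yaw',np.degrees(np.arctan2(pose[1][1,0],pose[1][0,0])).round(2),s['opening'],s['wrist_force'].round(1))
rects(p,'red','wrist',.085,pose,300);rects(p,'grn','wrist',.085,pose,300);rects(p,'yel','wrist',.139,pose,300)
E
python3 look.py w1; python3 -c "
from h import *
go([.505,.137,.13],85.5,8)"
```

```text
2.1 [0.5058 0.1078 0.2626] yaw 83.36 0.08570816609429481 [ 0.1 -1.2 -0.3]
red px [277. 161.] centre mm [503.6 136.6] size [34.8 18.7] ang 86.8
grn px [277. 109.] centre mm [510.1 192.2] size [33.5 16.7] ang 83.4
grn px [273.  52.] centre mm [513.  250.3] size [33.9 17.7] ang 87.4
row [ 3.96 -0.58 16.58] [-0.01  -0.003 -0.283]
mid [0.506 0.121 0.196]
```

View pics/w1.png

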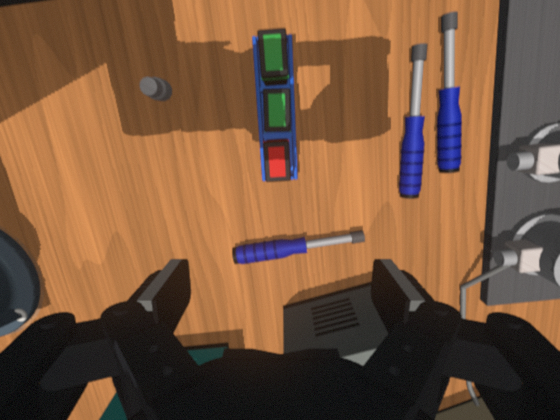

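```bash
python3 -c "
from h import *
go([.5042,.1368,.2626],85.5,4)"
```

```text
row [ 7.85 -1.41  0.01] [-0.02  -0.006 -0.566]
mid [0.506 0.121 0.263]
```

Request:
drive_tool --pt "7.9 -1.4 0 0 0 -0.57" --pt "7.9 -1.4 0 0 0 -0.57" --pt "7.9 -1.4 0 0 0 -0.57" --pt "7.9 -1.4 0 0 0 -0.57" --pt "0 0 25 0 0 0" --pt "0 0 25 0 0 0" --pt "0 0 10 0 0 0" --pt "0 0 0 0 0 0"

```text
clock: 2.82
eef_pos: [0.5036, 0.1335, 0.2006]
eef_rot: [[0.084, 0.996, -0.006], [0.996, -0.084, -0.0], [-0.001, -0.006, -1.0]]
wrist_force: [-0.5, 0.2, -0.0]
opening: 0.0854
grip_force: 0.0
```

```bash
python3 look.py w2; python3 -c "
from h import *
go([.5042,.1368,.054],85.5,6)"
```

```text
2.8167 [0.5036 0.1335 0.2006] yaw 85.16 0.08539789669431003 [-0.5  0.2 -0. ]
red px [282. 194.] centre mm [503.7 136.6] size [34.1 18.5] ang 85.7
grn px [284. 134.] centre mm [510.3 193.1] size [34.1 17.7] ang 84.8
grn px [282.  66.] centre mm [513.4 250.9] size [33.7 17.9] ang 87.0
row [ 0.52 -0.14 24.69] [-0.028  0.003 -0.056]
mid [0.505 0.135 0.128]
```

Request:
drive_tool --pt "1 0 25 -0.1 0 0" --pt "1 0 25 -0.1 0 0" --pt "1 0 25 0 0 0" --pt "0 0 25 0 0 0" --pt "0 0 25 0 0 0" --pt "0 0 15 0 0 0" --pt "0 0 6.6 0 0 0" --pt "0 0 0 0 0 0"

```text
clock: 3.53
eef_pos: [0.5067, 0.1367, 0.0561]
eef_rot: [[0.084, 0.996, 0.003], [0.996, -0.084, -0.0], [-0.0, 0.003, -1.0]]
wrist_force: [0.4, -0.3, 0.1]
opening: 0.0854
grip_force: 0.0
```

Request:
drive_tool --pt "0 0 0 0 0 0" --pt "0 0 0 0 0 0" --pt "0 0 0 0 0 0" --pt "0 0 0 0 0 0" --pt "0 0 0 0 0 0" --pt "0 0 0 0 0 0" --pt "0 0 0 0 0 0" --pt "0 0 0 0 0 0" --claw 0

```text
clock: 4.2
eef_pos: [0.5063, 0.1368, 0.0565]
eef_rot: [[0.084, 0.996, 0.004], [0.996, -0.084, -0.0], [-0.0, 0.004, -1.0]]
wrist_force: [0.3, 0.3, -0.3]
opening: -0.0002
grip_force: 0.0
```

The fingers shut fully, so I check with a look.

```bash
python3 look.py w3; python3 - <<'E'
from h import *
p,d=grab_frame('scene');cv2.imwrite('pics/s3.png',cv2.resize(p[120:260,230:430,::-1],(800,560),interpolation=cv2.INTER_CUBIC))
rects(p,'red','scene',.085);rects(p,'grn','scene',.085)
E
```

```text
4.2 [0.5063 0.1368 0.0565] yaw 85.2 -0.00018620790631044388 [ 0.3  0.3 -0.3]
red px [274. 241.] centre mm [504.  146.8] size [14.8 18.1] ang 85.8
grn px [280. 150.] centre mm [510.1 193.2] size [34.1 18.2] ang 85.1
grn px [275.  28.] centre mm [512.7 245. ] size [22.2 18.2] ang 87.5
red px [ 56. 341.] centre mm [ 479.6 -434.5] size [113.8 103.2] ang 90.0
red px [331. 189.] centre mm [524.6 117.8] size [51.1 27.4] ang 52.5
red px [518.   3.] centre mm [357.8 978.5] size [49.1 56.4] ang 52.0
grn px [375. 156.] centre mm [514.4 249. ] size [32.6 18.1] ang 86.8
```

View pics/s3.png

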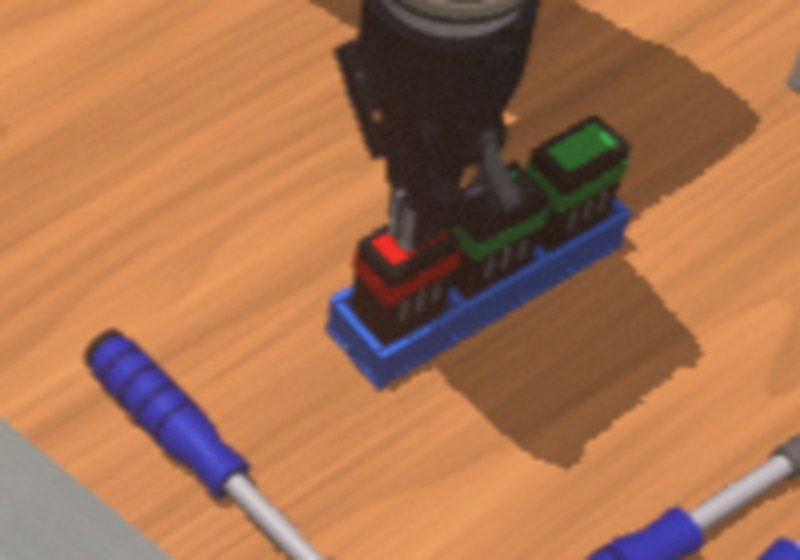

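View pics/w3.png

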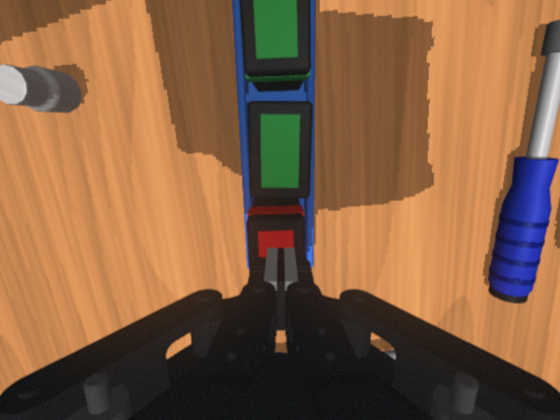

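The fingers shut just above the pack's red top at (278,250) in the wrist view, pack untouched; heights need checking with the depth.

```bash
python3 - <<'E'
from h import *
def pt(cam,f,u,v):
    c=get_calibration(cam);d=f['d'][v,u]
    X=np.array([(u-c['cx'])/c['fx']*d,-(v-c['cy'])/c['fy']*d,-d,1])
    T=np.eye(4)
    if cam=='wrist':
        T[:3,:3]=f['rot'];T[:3,3]=f['pos'];T=T@c['tool_from_camera']
    else: T[:3,:3]=c['rotation'];T[:3,3]=c['position']
    return (T@X)[:3].round(4)
f=np.load('pics/w2.npz');print('w2 red',pt('wrist',f,282,194),'grn',pt('wrist',f,284,134),'table',pt('wrist',f,150,150))
f=np.load('pics/w3.npz');print('w3 red',pt('wrist',f,275,240),'tips',[pt('wrist',f,u,v) for u,v in((272,252),(289,252),(275,265),(288,275))],'table',pt('wrist',f,100,150))
for n in('top','scene'):
    f=np.load(f'pics/{n}0.npz')
    for u,v in((230,210),(205,207),(345,200)) if n=='top' else ((331,182),(354,168),(240,240)):print(n,pt(n,f,u,v))
E
```

```text
w2 red [0.5042 0.1372 0.0865] grn [0.5107 0.1934 0.0863] table [0.3472 0.1856 0.0004]
w3 red [0.504  0.1492 0.086 ] tips [array([0.5027, 0.1483, 0.0989]), array([0.5106, 0.1476, 0.0987]), array([0.5043, 0.1485, 0.1134]), array([0.5096, 0.1482, 0.1224])] table [ 3.760e-01  1.984e-01 -1.000e-04]
top [0.5042 0.135  0.0855]
top [0.5106 0.1948 0.0846]
top [ 0.5283 -0.132   0.1382]
scene [0.5085 0.1298 0.0834]
scene [0.5094 0.1929 0.0822]
scene [ 0.5361 -0.1078  0.1381]
```

```bash
python3 - <<'E'
from h import *
c=get_calibration('wrist');T=c['tool_from_camera']
for n in('w1','w2','w3'):
    d=np.load(f'pics/{n}.npz')['d'];v,u=np.mgrid[:420,:560]
    X=np.stack([(u-c['cx'])/c['fx']*d,-(v-c['cy'])/c['fy']*d,-d,np.ones_like(d)],-1)@T.T
    m=(d>0)&(d<.185)&(v<330)
    P=X[m];i=np.argsort(-P[:,2])[:400:40];print(n,(P[i,:3]*1000).round(0).tolist(),'px',list(zip(u[m][i],v[m][i]))[:3], 'depth range',d[m].min(),d[m].max())
d=np.load('pics/w3.npz')['d']
print('column 275 rows 236-262',d[236:262,275].round(3).tolist())
E
```

```text
w1 [[3.0, 43.0, -45.0], [1.0, -43.0, -47.0], [3.0, 42.0, -48.0], [-4.0, -43.0, -48.0], [-3.0, 42.0, -49.0], [3.0, 42.0, -49.0], [-6.0, -43.0, -50.0], [5.0, 43.0, -50.0], [8.0, 42.0, -51.0], [11.0, 46.0, -51.0]] px [(np.int64(372), np.int64(271)), (np.int64(189), np.int64(276)), (np.int64(373), np.int64(272))] depth range 0.079176314 0.14485784
w2 [[-5.0, 43.0, -45.0], [-6.0, -43.0, -47.0], [-2.0, -43.0, -47.0], [10.0, -47.0, -48.0], [10.0, 43.0, -49.0], [11.0, -46.0, -49.0], [-5.0, 42.0, -50.0], [11.0, 44.0, -50.0], [3.0, 42.0, -51.0], [11.0, 43.0, -51.0]] px [(np.int64(371), np.int64(285)), (np.int64(190), np.int64(289)), (np.int64(189), np.int64(283))] depth range 0.0789115 0.14528655
w3 [[131.0, 20.0, 27.0], [135.0, 19.0, 26.0], [132.0, -27.0, 25.0], [127.0, -28.0, 25.0], [118.0, -24.0, 25.0], [120.0, -24.0, 25.0], [126.0, -28.0, 25.0], [103.0, 19.0, 25.0], [115.0, -26.0, 25.0], [107.0, 19.0, 25.0]] px [(np.int64(315), np.int64(13)), (np.int64(315), np.int64(5)), (np.int64(235), np.int64(11))] depth range 0.07859961 0.18498977
column 275 rows 236-262 [0.1550000011920929, 0.1550000011920929, 0.1550000011920929, 0.1550000011920929, 0.15600000321865082, 0.15600000321865082, 0.15700000524520874, 0.15700000524520874, 0.15700000524520874, 0.15700000524520874, 0.15700000524520874, 0.15800000727176666, 0.14800000190734863, 0.1469999998807907, 0.1469999998807907, 0.1459999978542328, 0.14399999380111694, 0.14300000667572021, 0.14100000262260437, 0.14000000059604645, 0.14000000059604645, 0.1379999965429306, 0.13699999451637268, 0.13600000739097595, 0.13500000536441803, 0.13300000131130219]
```

The real fingertips sit about 36 mm behind the stated TCP: shut, they end at tool z ≈ -37 in the wrist depth, 8–10 mm above the pack. I'll allow for that: open and go 38 mm deeper.

Request:
drive_tool --pt "0 -2 0 0.2 0 0" --pt "0 0 0 0 0 0" --pt "0 0 0 0 0 0" --pt "0 0 0 0 0 0" --pt "0 0 0 0 0 0" --pt "0 0 0 0 0 0" --pt "0 0 0 0 0 0" --pt "0 0 0 0 0 0" --claw 100

```text
clock: 4.97
eef_pos: [0.5043, 0.137, 0.0564]
eef_rot: [[0.084, 0.996, -0.0], [0.996, -0.084, 0.0], [0.0, -0.0, -1.0]]
wrist_force: [0.1, -0.4, 0.1]
opening: 0.0857
grip_force: 0.0
```

Request:
drive_tool --pt "0 0 8 0 0 0" --pt "0 0 8 0 0 0" --pt "0 0 8 0 0 0" --pt "0 0 8 0 0 0" --pt "0 0 6 0 0 0" --pt "0 0 0 0 0 0" --pt "0 0 0 0 0 0" --pt "0 0 0 0 0 0"

```text
clock: 5.63
eef_pos: [0.5044, 0.137, 0.0183]
eef_rot: [[0.084, 0.996, 0.0], [0.996, -0.084, 0.0], [0.0, 0.0, -1.0]]
wrist_force: [-0.4, 0.1, 0.4]
opening: 0.0852
grip_force: 0.0
```

Request:
drive_tool --pt "0 0 0 0 0 0" --pt "0 0 0 0 0 0" --pt "0 0 0 0 0 0" --pt "0 0 0 0 0 0" --pt "0 0 0 0 0 0" --pt "0 0 0 0 0 0" --pt "0 0 0 0 0 0" --pt "0 0 0 0 0 0" --claw 0

```text
clock: 6.3
eef_pos: [0.5045, 0.137, 0.0188]
eef_rot: [[0.084, 0.996, 0.001], [0.996, -0.084, 0.0], [0.0, 0.001, -1.0]]
wrist_force: [-1.2, 1.2, 5.9]
opening: 0.0296
grip_force: 59.5
```

Request:
drive_tool --pt "0 0 -15 0 0 0" --pt "0 0 -25 0 0 0" --pt "0 0 -30 0 0 0" --pt "0 0 -30 0 0 0" --pt "0 0 -30 0 0 0" --pt "0 0 -30 0 0 0" --pt "0 0 -30 0 0 0" --pt "0 0 0 0 0 0"

```text
clock: 6.97
eef_pos: [0.5079, 0.1372, 0.2134]
eef_rot: [[0.084, 0.996, 0.011], [0.996, -0.084, 0.001], [0.001, 0.011, -1.0]]
wrist_force: [1.6, 1.5, -1.9]
opening: 0.0297
grip_force: 59.9
```

```bash
python3 look.py w4; python3 -c "
from h import *
go([.574,-.175,.22],100.7,16)"
```

```text
6.9667 [0.5079 0.1372 0.2134] yaw 85.2 0.029652032202605306 [ 1.6  1.5 -1.9]
red px [280. 300.] centre mm [498.4  13.7] size [96.6 51.2] ang 85.9
red px [280. 234.] centre mm [504.3  94.8] size [15.7 75.6] ang 85.0
grn px [277. 138.] centre mm [510.1 193.3] size [32.3 17.4] ang 84.6
grn px [275.  74.] centre mm [512.9 251. ] size [33.1 17.4] ang 85.4
row [-19.73   3.41  -0.58] [ 0.023  0.    -0.969]
mid [ 0.53  -0.021  0.215]
```

View pics/w4.png

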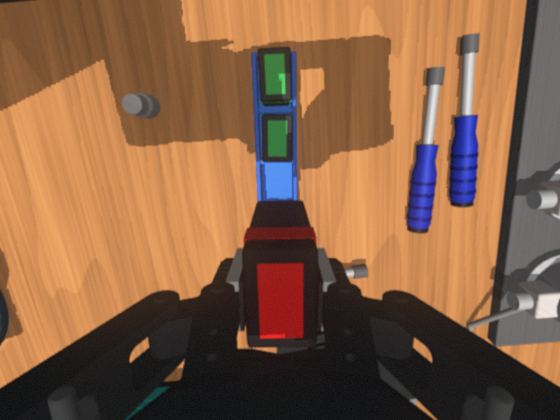

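The pack is held square between the fingers (red top at (280,300)), and its pocket is empty. Next I go past the mouth for one close look.

```bash
python3 -c "
from h import *
f=np.load('pics/w4.npz');pose=(f['pos'],f['rot'])
m=mask(f['p'],'red');m[:262]=0
c=max(cv2.findContours(m,cv2.RETR_EXTERNAL,cv2.CHAIN_APPROX_NONE)[0],key=cv2.contourArea)
w=cast('wrist',c[:,0],pose[0][2]+.066,pose);r=cv2.minAreaRect((w*1000).astype(np.float32));print(r, np.r_[np.array(r[0])/1000-pose[0][:2],0]@pose[1]*1000)
d=f['d'];print(np.median(d[280:330,262:300],0)[::10])
go([.591,-.263,.222],100.7,23)"
```

```text
((506.674072265625, 136.81222534179688), (34.75957489013672, 18.415008544921875), 85.86215209960938) [-0.54077501 -1.23323116 -0.01423806]
[0.12324208 0.12328319 0.12329029 0.1233683 ]
row [-17.6    2.9   -0.49] [ 0.016  0.    -0.674]
mid [ 0.535 -0.066  0.216]
```

Request:
drive_tool --pt "-17.6 2.9 -0.5 0 0 -0.67" --pt "-17.6 2.9 -0.5 0.1 0 -0.67" --pt "-17.6 2.9 -0.5 0 0 -0.67" --pt "-17.6 2.9 -0.5 0 0 -0.67" --pt "-17.6 2.9 -0.5 0 0 -0.67" --pt "-17.6 2.9 -0.5 0 0 -0.67" --pt "-17.6 2.9 -0.5 0 0 -0.67" --pt "-17.6 2.9 -0.5 0 0 -0.67"

```text
clock: 7.68
eef_pos: [0.5194, -0.0051, 0.2095]
eef_rot: [[-0.01, 1.0, -0.008], [1.0, 0.01, 0.001], [0.001, -0.008, -1.0]]
wrist_force: [0.4, -0.4, -2.8]
opening: 0.0291
grip_force: 59.6
```

Request:
drive_tool --pt "-17.6 2.9 -0.5 0 0 -0.67" --pt "-17.6 2.9 -0.5 0 0 -0.67" --pt "-17.6 2.9 -0.5 0 0 -0.67" --pt "-17.6 2.9 -0.5 0 0 -0.67" --pt "-17.6 2.9 -0.5 0 0 -0.67" --pt "-17.6 2.9 -0.5 0 0 -0.67" --pt "-17.6 2.9 -0.5 0 0 -0.67" --pt "-17.6 2.9 -0.5 0 0 -0.67"

```text
clock: 8.35
eef_pos: [0.5499, -0.1441, 0.2131]
eef_rot: [[-0.103, 0.995, -0.007], [0.995, 0.103, 0.003], [0.004, -0.007, -1.0]]
wrist_force: [0.2, -0.1, -2.7]
opening: 0.0296
grip_force: 59.6
```

Request:
drive_tool --pt "-17.6 2.9 -0.5 0 0 -0.67" --pt "-17.6 2.9 -0.5 0 0 -0.67" --pt "-17.6 2.9 -0.5 0 0 -0.67" --pt "-17.6 2.9 -0.5 0 0 -0.67" --pt "-17.6 2.9 -0.5 0 0 -0.67" --pt "-17.6 2.9 -0.5 0 0 -0.67" --pt "-10 2 0 0 0 -0.67" --pt "0 0 0 0 0 0"

```text
clock: 9.02
eef_pos: [0.5862, -0.2576, 0.2164]
eef_rot: [[-0.182, 0.983, -0.005], [0.983, 0.182, 0.001], [0.002, -0.004, -1.0]]
wrist_force: [0.3, -0.1, -2.3]
opening: 0.0294
grip_force: 59.6
```

```bash
python3 look.py w5; python3 -c "
from h import *
go([.574,-.175,.222],100.7,6)"
```

```text
9.0167 [ 0.5862 -0.2576  0.2164] yaw 100.5 0.02939413448364217 [ 0.3 -0.1 -2.3]
red px [280. 300.] centre mm [ 608.1 -381.2] size [51.9 97.1] ang 11.2
red px [147. 281.] centre mm [ 462.7 -392.8] size [88.5 90.8] ang 0.2
red px [280. 233.] centre mm [ 592.1 -300.7] size [76.3 15.9] ang 10.6
yel px [260. 132.] centre mm [ 564.9 -189.1] size [37.4 42.8] ang 10.5
yel px [315.  77.] centre mm [ 588.6 -155.6] size [18.8 37.9] ang 10.2
row [13.61  0.57 -0.85] [-0.044 -0.036 -0.031]
mid [ 0.58  -0.215  0.219]
```

View pics/w5.png

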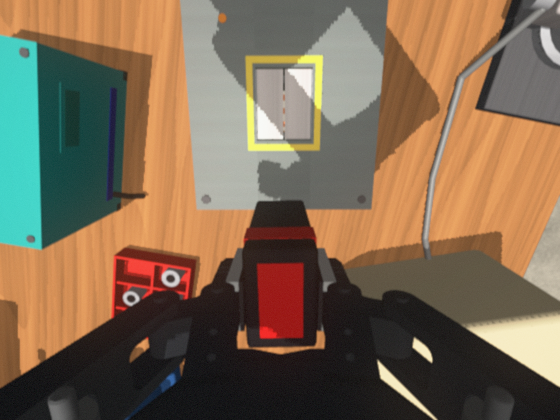

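The grey mouth is whole and clear at about (284,104), with its yellow edge spanning columns 246–322 and rows 56–151. The two flaps are shut.

```bash
python3 -c "
from h import *
f=np.load('pics/w5.npz');pose=(f['pos'],f['rot'])
h=cv2.cvtColor(f['p'],cv2.COLOR_RGB2HSV);m=((h[...,0]>22)&(h[...,0]<36)&(h[...,1]>120)&(h[...,2]>50)).astype(np.uint8);m[170:]=0;m[:40]=0;m[:,:235]=0;m[:,335:]=0
v,u=np.nonzero(m);w=cast('wrist',np.c_[u,v],.139,pose);r=cv2.minAreaRect((w*1000).astype(np.float32));print(r)
mm=f['p'];m=mask(mm,'red');m[:262]=0;m[:,:240]=0;m[:,320:]=0
c=max(cv2.findContours(m,cv2.RETR_EXTERNAL,cv2.CHAIN_APPROX_NONE)[0],key=cv2.contourArea)
w=cast('wrist',c[:,0],pose[0][2]+.066,pose);q=cv2.minAreaRect((w*1000).astype(np.float32));print(q)
go([r[0][0]/1000,r[0][1]/1000,.2164],100.7,6)"
```

```text
((572.3994140625, -174.76527404785156), (58.10430908203125, 69.83749389648438), 10.648141860961914)
((586.1212768554688, -258.0669250488281), (18.509193420410156, 34.60805130004883), 11.165141105651855)
row [13.69  0.32  0.08] [-0.044 -0.036 -0.031]
mid [ 0.579 -0.215  0.217]
```

Request:
drive_tool --pt "14 0.35 0 -0.2 0 -0.15" --pt "14 0.35 0 0 -0.1 0" --pt "14 0.35 0 0 0 0" --pt "14 0.35 0 0 0 0" --pt "14 0.35 0 0 0 0" --pt "14 0.35 0 0 0 0" --pt "0 0 20 0 0 0" --pt "0 0 20 0 0 0"

```text
clock: 9.73
eef_pos: [0.5743, -0.1712, 0.1808]
eef_rot: [[-0.189, 0.982, 0.006], [0.982, 0.189, -0.003], [-0.004, 0.006, -1.0]]
wrist_force: [0.7, 0.2, -3.5]
opening: 0.029
grip_force: 59.9
```

Request:
drive_tool --pt "0 0 5 0 0 0" --pt "0 0 0 0 0 0" --pt "0 0 0 0 0 0" --pt "0 0 0 0 0 0" --pt "0 0 0 0 0 0" --pt "0 0 0 0 0 0" --pt "0 0 0 0 0 0" --pt "0 0 0 0 0 0"

```text
clock: 10.4
eef_pos: [0.5733, -0.1733, 0.1746]
eef_rot: [[-0.186, 0.982, 0.003], [0.982, 0.186, -0.001], [-0.002, 0.002, -1.0]]
wrist_force: [-0.2, 0.6, -3.5]
opening: 0.0295
grip_force: 59.6
```

Request:
drive_tool --pt "-1.3 0 7 0 0.1 0" --pt "0 0 7 0 0 0" --pt "0 0 7 0 0 0" --pt "0 0 7 0 0 0" --pt "0 0 7 0 0 0" --pt "0 0 7 0 0 0" --pt "0 0 3 0 0 0" --pt "0 0 0 0 0 0"

```text
clock: 11.07
eef_pos: [0.5728, -0.1741, 0.1276]
eef_rot: [[-0.186, 0.982, -0.0], [0.982, 0.186, 0.002], [0.002, 0.0, -1.0]]
wrist_force: [0.1, -1.2, -5.6]
opening: 0.0292
grip_force: 59.2
```

Request:
drive_tool --pt "0 0 3 0 0 0" --pt "0 0 3 0 0 0" --pt "0 0 3 0 0 0" --pt "0 0 3 0 0 0" --pt "0 0 3 0 0 0" --pt "0 0 3 0 0 0" --pt "0 0 0 0 0 0" --pt "0 0 0 0 0 0"

```text
clock: 11.73
eef_pos: [0.574, -0.1747, 0.1116]
eef_rot: [[-0.187, 0.982, 0.003], [0.982, 0.187, -0.0], [-0.001, 0.003, -1.0]]
wrist_force: [-0.2, -0.9, 1.9]
opening: 0.0293
grip_force: 60.1
```

Request:
drive_tool --pt "0 0 1.5 0 0 0" --pt "0 0 1.5 0 0 0" --pt "0 0 1.5 0 0 0" --pt "0 0 1.5 0 0 0" --pt "0 0 1.5 0 0 0" --pt "0 0 1 0 0 0" --pt "0 0 0 0 0 0" --pt "0 0 0 0 0 0"

```text
clock: 12.4
eef_pos: [0.5735, -0.1746, 0.1042]
eef_rot: [[-0.187, 0.982, 0.002], [0.982, 0.187, -0.0], [-0.001, 0.002, -1.0]]
wrist_force: [-3.3, -0.8, 12.5]
opening: 0.0292
grip_force: 72.2
```

```bash
python3 look.py w6;python3 - <<'E'
from h import *
p,d=grab_frame('scene');cv2.imwrite('pics/s6.png',cv2.resize(p[180:340,120:320,::-1],(750,600),interpolation=cv2.INTER_CUBIC))
E
```

```text
12.4 [ 0.5735 -0.1746  0.1042] yaw 100.77 0.029239480987579388 [-3.3 -0.8 12.5]
red px [280. 300.] centre mm [ 583.2 -228.3] size [32.9 61.7] ang 11.4
red px [280. 234.] centre mm [ 573.  -177.9] size [48.5 10.9] ang 11.6
yel px [231. 212.] centre mm [ 543.7 -150.5] size [17.1 13.8] ang 58.7
```

View pics/s6.png

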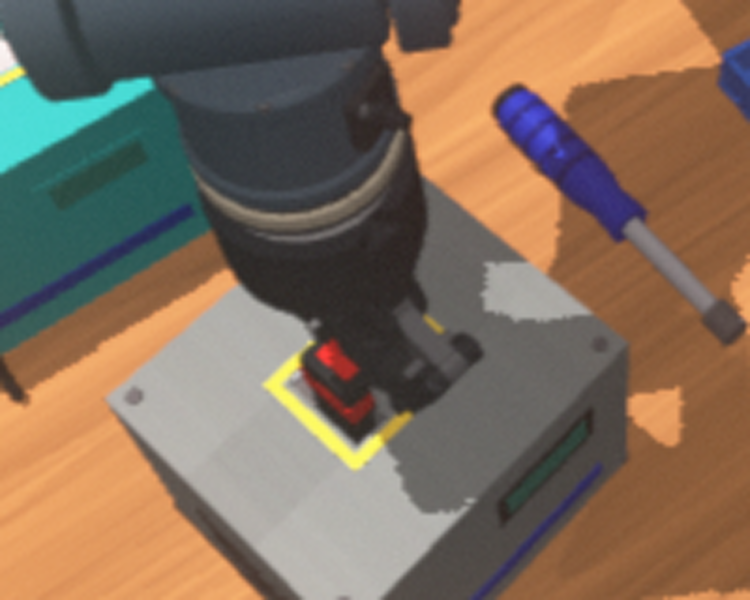

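Request:
drive_tool --pt "0 0 0.5 0 0 0" --pt "0 0 0.5 0 0 0" --pt "0 0 0.5 0 0 0" --pt "0 0 0.5 0 0 0" --pt "0 0 0 0 0 0" --pt "0 0 0 0 0 0" --pt "0 0 0 0 0 0" --pt "0 0 0 0 0 0"

```text
clock: 13.17
eef_pos: [0.5735, -0.1747, 0.1039]
eef_rot: [[-0.187, 0.982, 0.003], [0.982, 0.187, -0.001], [-0.001, 0.003, -1.0]]
wrist_force: [-6.5, -0.2, 21.3]
opening: 0.0293
grip_force: 78.2
```

```bash
python3 - <<'E'
from h import *
c=get_calibration('wrist');T=c['tool_from_camera']
for n in('w4','w5','w6'):
    d=np.load(f'pics/{n}.npz')['d'];v,u=np.mgrid[:420,:560]
    X=np.stack([(u-c['cx'])/c['fx']*d,-(v-c['cy'])/c['fy']*d,-d,np.ones_like(d)],-1)@T.T*1000
    for sg in(1,-1):
        y=X[...,1]*sg
        m=(d>0)&(y>17)&(y<32)&(abs(X[...,0])<14)
        P=X[m];i=np.argsort(-P[:,2])[:60:12];print(n,sg,P[i,:3].round(0).tolist(),list(zip(u[m][i],v[m][i]))[0])
E
```

```text
w4 1 [[-7.0, 22.0, 215.0], [6.0, 22.0, 214.0], [-0.0, 25.0, 214.0], [4.0, 27.0, 214.0], [-4.0, 29.0, 214.0]] (np.int64(298), np.int64(185))
w4 -1 [[5.0, -32.0, 215.0], [-12.0, -20.0, 210.0], [14.0, -20.0, 209.0], [3.0, -20.0, 209.0], [-7.0, -18.0, 208.0]] (np.int64(256), np.int64(176))
w5 1 [[3.0, 30.0, 79.0], [7.0, 24.0, 78.0], [1.0, 22.0, 78.0], [2.0, 21.0, 78.0], [11.0, 24.0, 78.0]] (np.int64(316), np.int64(204))
w5 -1 [[14.0, -28.0, 79.0], [-0.0, -24.0, 78.0], [12.0, -31.0, 78.0], [-1.0, -28.0, 78.0], [8.0, -21.0, 78.0]] (np.int64(248), np.int64(192))
w6 1 [[14.0, 18.0, -23.0], [13.0, 18.0, -26.0], [12.0, 19.0, -28.0], [11.0, 19.0, -29.0], [11.0, 19.0, -31.0]] (np.int64(315), np.int64(233))
w6 -1 [[13.0, -20.0, -25.0], [10.0, -20.0, -27.0], [11.0, -20.0, -29.0], [14.0, -21.0, -30.0], [9.0, -21.0, -31.0]] (np.int64(244), np.int64(235))
```

```bash
python3 - <<'E'
import cv2,numpy as np
a=np.load('pics/w6.npz')['p'][180:350,200:360,::-1]
cv2.imwrite('pics/w6c.png',cv2.resize(a,None,fx=3.5,fy=3.5,interpolation=cv2.INTER_CUBIC))
E
```

```text
(no output)
```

View pics/w6c.png

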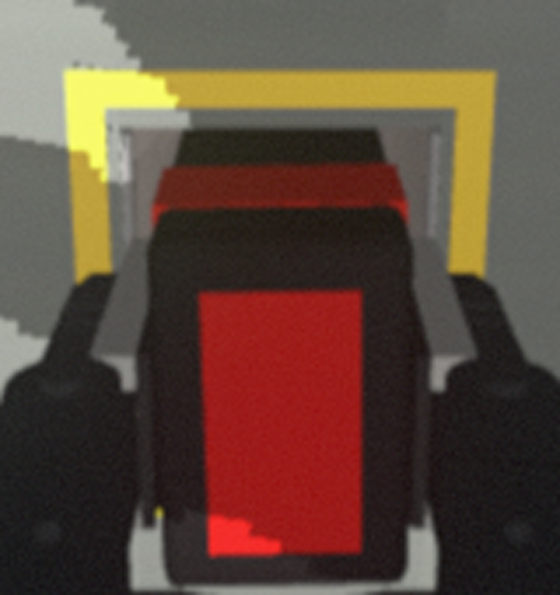

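Request:
drive_tool --pt "0 0 -0.7 0 0 0" --pt "0 0 -0.7 0 0 0" --pt "0 0 0 0 0 0" --pt "0 0 0 0 0 0" --pt "0 0 0 0 0 0" --pt "0 0 0 0 0 0" --pt "0 0 0 0 0 0" --pt "0 0 0 0 0 0"

```text
clock: 13.83
eef_pos: [0.5735, -0.1747, 0.104]
eef_rot: [[-0.187, 0.982, 0.002], [0.982, 0.187, -0.0], [-0.001, 0.002, -1.0]]
wrist_force: [-5.1, -0.2, 13.5]
opening: 0.0294
grip_force: 76.3
```

Request:
drive_tool --pt "0 0 0 0 0 0" --pt "0 0 0 0 0 0" --pt "0 0 0 0 0 0" --pt "0 0 0 0 0 0" --pt "0 0 0 0 0 0" --pt "0 0 0 0 0 0" --pt "0 0 -5 0 0 0" --pt "0 0 -10 0 0 0" --claw 70

```text
clock: 14.5
eef_pos: [0.573, -0.1731, 0.1121]
eef_rot: [[-0.185, 0.983, -0.0], [0.983, 0.185, 0.005], [0.005, 0.0, -1.0]]
wrist_force: [-0.5, 1.1, 0.0]
opening: 0.0431
grip_force: 0.0
```

Request:
drive_tool --pt "0 0 -20 0 0 0" --pt "0 0 -20 0 0 0" --pt "0 0 -20 0 0 0" --pt "0 0 0 0 0 0" --pt "0 0 0 0 0 0" --pt "0 0 0 0 0 0" --pt "0 0 0 0 0 0" --pt "0 0 0 0 0 0"

```text
clock: 15.17
eef_pos: [0.5725, -0.1737, 0.1756]
eef_rot: [[-0.187, 0.982, -0.001], [0.982, 0.187, 0.002], [0.002, -0.0, -1.0]]
wrist_force: [-0.2, -0.4, 0.4]
opening: 0.0599
grip_force: 0.0
```

```bash
python3 look.py w7; python3 - <<'E'
from h import *
f=np.load('pics/w7.npz');m=mask(f['p'],'red');v,u=np.nonzero(m)
c=get_calibration('wrist')
n,l,st,ce=cv2.connectedComponentsWithStats(m)
for i in range(1,n):
    if st[i,4]<300: continue
    vv,uu=np.nonzero(l==i);d=f['d'][vv,uu]
    X=np.stack([(uu-c['cx'])/c['fx']*d,-(vv-c['cy'])/c['fy']*d,-d,np.ones_like(d)],-1)@c['tool_from_camera'].T
    W=X[:,:3]@f['rot'].T+f['pos'];print(ce[i].round(),st[i,4],np.median(W,0).round(4),W.min(0).round(4),W.max(0).round(4))
E
```

```text
15.1667 [ 0.5725 -0.1737  0.1756] yaw 100.75 0.059937853465115334 [-0.2 -0.4  0.4]
red px [139. 389.] centre mm [ 461.6 -407.1] size [85.1 38.9] ang 64.7
red px [282. 239.] centre mm [ 579.5 -207.4] size [26.7 50.7] ang 11.5
yel px [247. 246.] centre mm [ 552.8 -193.7] size [12.3 40.7] ang 11.5
[282. 239.] 1484 [ 0.573  -0.1738  0.171 ] [ 0.5593 -0.1936  0.1687] [ 0.5852 -0.1062  0.3509]
[143. 381.] 557 [ 0.4408 -0.468   0.0233] [ 0.4175 -0.5084  0.0017] [ 0.5593 -0.1062  0.3509]
```

Request:
drive_tool --pt "0 0 0 0 0 7" --pt "0 0 0 0 0 7" --pt "0 0 0 0 0 7" --pt "0 0 0 0 0 7" --pt "0 0 0 0 0 7" --pt "0 0 0 0 0 7" --pt "0 0 0 0 0 7" --pt "0 0 0 0 0 7" --claw 0

```text
clock: 15.88
eef_pos: [0.573, -0.1741, 0.1763]
eef_rot: [[0.714, 0.7, 0.0], [0.7, -0.714, 0.002], [0.001, -0.001, -1.0]]
wrist_force: [0.2, 0.7, 0.3]
opening: 0.0002
grip_force: 0.0
```

Request:
drive_tool --pt "0 0 0 0 0 7" --pt "0 0 0 0 0 7" --pt "0 0 0 0 0 7" --pt "0 0 0 0 0 7" --pt "0 0 0 0 0 6" --pt "0 0 0 0 0 0" --pt "0 0 0 0 0 0" --pt "0 0 0 0 0 0"

```text
clock: 16.55
eef_pos: [0.5732, -0.1742, 0.1767]
eef_rot: [[0.982, 0.189, 0.001], [0.189, -0.982, 0.001], [0.001, -0.001, -1.0]]
wrist_force: [-0.7, -0.1, 1.0]
opening: 0.0
grip_force: 0.0
```

```bash
python3 -c "
from h import *
print(get_state()['opening'])
go([.5733,-.1747,.145],10.7,5)"
```

```text
3.754957792357518e-05
row [-0.    0.1   6.34] [-0.01  -0.014  0.035]
mid [ 0.573 -0.174  0.161]
```

Request:
drive_tool --pt "0 0 9 0 0 0.15" --pt "0 0 9 0 0 0" --pt "0 0 9 0 0 0" --pt "0 0 6 0 0 0" --pt "0 0 4 0 0 0" --pt "0 0 2 0 0 0" --pt "0 0 2 0 0 0" --pt "0 0 2 0 0 0"

```text
clock: 17.22
eef_pos: [0.5742, -0.1746, 0.1348]
eef_rot: [[0.983, 0.184, 0.003], [0.184, -0.983, -0.0], [0.003, 0.001, -1.0]]
wrist_force: [-0.4, -0.7, 3.4]
opening: -0.0001
grip_force: 2.3
```

Request:
drive_tool --pt "0 0 2 0 0 0" --pt "0 0 2 0 0 0" --pt "0 0 2 0 0 0" --pt "0 0 2 0 0 0" --pt "0 0 2 0 0 0" --pt "0 0 2 0 0 0" --pt "0 0 2 0 0 0" --pt "0 0 0 0 0 0"

```text
clock: 17.88
eef_pos: [0.5733, -0.1742, 0.1195]
eef_rot: [[0.983, 0.184, 0.001], [0.184, -0.983, 0.001], [0.001, -0.001, -1.0]]
wrist_force: [0.9, 0.3, 1.5]
opening: -0.0001
grip_force: 0.8
```

Request:
drive_tool --pt "0 0 2 0 0 0" --pt "0 0 2 0 0 0" --pt "0 0 2 0 0 0" --pt "0 0 2 0 0 0" --pt "0 0 2 0 0 0" --pt "0 0 2 0 0 0" --pt "0 0 2 0 0 0" --pt "0 0 2 0 0 0"

```text
clock: 18.55
eef_pos: [0.5735, -0.1743, 0.1039]
eef_rot: [[0.983, 0.184, 0.002], [0.184, -0.983, 0.001], [0.002, -0.0, -1.0]]
wrist_force: [-0.4, -0.2, 3.7]
opening: -0.0002
grip_force: 2.4
```

```bash
python3 look.py w8; python3 - <<'E'
from h import *
f=np.load('pics/w8.npz');m=mask(f['p'],'red');c=get_calibration('wrist')
n,l,st,ce=cv2.connectedComponentsWithStats(m)
for i in range(1,n):
    if st[i,4]<100: continue
    vv,uu=np.nonzero(l==i);d=f['d'][vv,uu]
    X=np.stack([(uu-c['cx'])/c['fx']*d,-(vv-c['cy'])/c['fy']*d,-d,np.ones_like(d)],-1)@c['tool_from_camera'].T
    W=X[:,:3]@f['rot'].T+f['pos'];print(ce[i].round(),st[i,4],np.median(W,0).round(4))
E
```

```text
18.55 [ 0.5735 -0.1743  0.1039] yaw 10.6 -0.0001903758550593726 [-0.4 -0.2  3.7]
red px [520. 343.] centre mm [ 519.6 -371. ] size [103.8  42. ] ang 71.7
red px [285. 254.] centre mm [ 549.8 -179.8] size [25.  46.8] ang 10.6
[287. 255.] 672 [ 0.5795 -0.1818  0.1367]
[522. 340.] 2039 [ 0.4889 -0.4368  0.0198]
```

Request:
drive_tool --pt "0 0 2 0 0 0" --pt "0 0 2 0 0 0" --pt "0 0 2 0 0 0" --pt "0 0 2 0 0 0" --pt "0 0 2 0 0 0" --pt "0 0 2 0 0 0" --pt "0 0 2 0 0 0" --pt "0 0 2 0 0 0"

```text
clock: 19.27
eef_pos: [0.5734, -0.1742, 0.0878]
eef_rot: [[0.983, 0.184, 0.001], [0.184, -0.983, 0.001], [0.002, -0.001, -1.0]]
wrist_force: [-0.5, -1.1, 5.2]
opening: 0.0001
grip_force: 2.5
```

Request:
drive_tool --pt "0 0 1 0 0 0" --pt "0 0 1 0 0 0" --pt "0 0 1 0 0 0" --pt "0 0 1 0 0 0" --pt "0 0 1 0 0 0" --pt "0 0 1 0 0 0" --pt "0 0 1 0 0 0" --pt "0 0 1 0 0 0"

```text
clock: 19.93
eef_pos: [0.5735, -0.1743, 0.0805]
eef_rot: [[0.983, 0.184, 0.002], [0.184, -0.983, 0.001], [0.002, -0.0, -1.0]]
wrist_force: [-2.3, 0.1, 9.2]
opening: -0.0001
grip_force: 5.1
```

Request:
drive_tool --pt "0 0 0.5 0 0 0" --pt "0 0 0.5 0 0 0" --pt "0 0 0.5 0 0 0" --pt "0 0 0.5 0 0 0" --pt "0 0 0 0 0 0" --pt "0 0 0 0 0 0" --pt "0 0 0 0 0 0" --pt "0 0 0 0 0 0"

```text
clock: 20.6
eef_pos: [0.5735, -0.1743, 0.079]
eef_rot: [[0.983, 0.184, 0.002], [0.184, -0.983, 0.0], [0.002, 0.0, -1.0]]
wrist_force: [-2.3, 0.1, 11.2]
opening: -0.0
grip_force: 5.6
```

Request:
drive_tool --pt "0 0 0.5 0 0 0" --pt "0 0 0.5 0 0 0" --pt "0 0 0.5 0 0 0" --pt "0 0 0.5 0 0 0" --pt "0 0 0 0 0 0" --pt "0 0 0 0 0 0" --pt "0 0 0 0 0 0" --pt "0 0 0 0 0 0"

```text
clock: 21.27
eef_pos: [0.5736, -0.1744, 0.0784]
eef_rot: [[0.983, 0.184, 0.002], [0.184, -0.983, -0.0], [0.002, 0.0, -1.0]]
wrist_force: [-4.6, 1.4, 18.2]
opening: 0.0005
grip_force: 9.7
```

```bash
python3 - <<'E'
from h import *
c=get_calibration('wrist');T=c['tool_from_camera']
d=np.load('pics/w3.npz')['d'];v,u=np.mgrid[:420,:560]
X=(np.stack([(u-c['cx'])/c['fx']*d,-(v-c['cy'])/c['fy']*d,-d,np.ones_like(d)],-1)@T.T*1000)[d>0]
X=X[(abs(X[:,0])<30)&(X[:,2]<-34)]
for a in range(0,60,4):
    m=(abs(X[:,1])>=a)&(abs(X[:,1])<a+4)
    if m.any():
        P=X[m];z=np.percentile(P[:,2],99);print(a,'zmax',z.round(),'x there',P[P[:,2]>z-3][:,0].round().tolist()[:3])
E
python3 look.py w9
python3 - <<'E'
import cv2,numpy as np
a=np.load('pics/w9.npz')['p'][150:420,130:430,::-1]
cv2.imwrite('pics/w9c.png',cv2.resize(a,None,fx=2.2,fy=2.2,interpolation=cv2.INTER_CUBIC))
E
```

```text
0 zmax -40.0 x there [11.0, 10.0, 11.0]
4 zmax -42.0 x there [11.0, 11.0, 11.0]
8 zmax -43.0 x there [7.0, 6.0, 6.0]
12 zmax -49.0 x there [6.0, 6.0, 6.0]
16 zmax -75.0 x there [6.0, 7.0, 7.0]
20 zmax -78.0 x there [12.0, 12.0, 11.0]
24 zmax -79.0 x there [12.0, 11.0, 11.0]
28 zmax -80.0 x there [12.0, 12.0, 12.0]
32 zmax -83.0 x there [11.0, 12.0, 12.0]
36 zmax -88.0 x there [11.0, 11.0, 11.0]
40 zmax -94.0 x there [11.0, 11.0, 11.0]
44 zmax -98.0 x there [11.0, 11.0, 11.0]
48 zmax -103.0 x there [11.0, 12.0, 12.0]
52 zmax -108.0 x there [12.0, 11.0, 11.0]
56 zmax -112.0 x there [11.0, 11.0, 11.0]
21.2667 [ 0.5736 -0.1744  0.0784] yaw 10.62 0.0005085813230361066 [-4.6  1.4 18.2]
red px [522. 348.] centre mm [ 525.6 -343.4] size [58.4 28. ] ang 90.0
```

View pics/w9c.png

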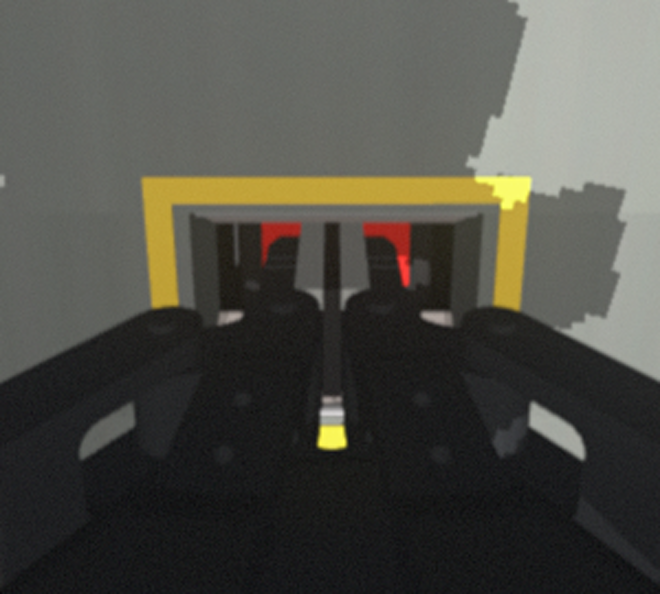

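```bash
python3 - <<'E'
from h import *
c=get_calibration('wrist');f=np.load('pics/w9.npz');d=f['d'];h=cv2.cvtColor(f['p'],cv2.COLOR_RGB2HSV)
v,u=np.mgrid[:420,:560]
X=(np.stack([(u-c['cx'])/c['fx']*d,-(v-c['cy'])/c['fy']*d,-d,np.ones_like(d)],-1)@c['tool_from_camera'].T)[...,:3]@f['rot'].T+f['pos']
m=(mask(f['p'],'red')>0)&(v<300)&(u<400)&(d>0)
print('red',m.sum(),np.percentile(X[m],[5,25,50,75,95],axis=0).round(4).tolist())
m=(h[...,0]>22)&(h[...,0]<36)&(h[...,1]>120)&(v>225)&(v<240)&(u>200)&(u<370);print('rim',np.median(X[m],0).round(4))
for U in(225,250,262,274,280,286,300,318,335):print(U,[X[V,U].round(3).tolist() for V in(256,268,280)])
E
```

```text
red 419 [[0.5702, -0.1919, 0.1104], [0.5751, -0.1895, 0.1109], [0.5775, -0.1849, 0.1113], [0.5804, -0.1622, 0.1118], [0.5824, -0.1583, 0.1125]]
rim [ 0.5994 -0.1708  0.1397]
225 [[0.577, -0.147, 0.12], [0.572, -0.148, 0.123], [0.566, -0.149, 0.124]]
250 [[0.575, -0.158, 0.111], [0.568, -0.159, 0.111], [0.577, -0.161, 0.139]]
262 [[0.576, -0.164, 0.111], [0.579, -0.165, 0.13], [0.578, -0.165, 0.14]]
274 [[0.584, -0.169, 0.127], [0.583, -0.169, 0.138], [0.583, -0.17, 0.147]]
280 [[0.584, -0.172, 0.126], [0.584, -0.172, 0.138], [0.584, -0.172, 0.148]]
286 [[0.584, -0.175, 0.125], [0.584, -0.174, 0.137], [0.584, -0.174, 0.148]]
300 [[0.579, -0.183, 0.111], [0.581, -0.182, 0.129], [0.581, -0.181, 0.14]]
318 [[0.581, -0.192, 0.11], [0.574, -0.194, 0.11], [0.568, -0.195, 0.111]]
335 [[0.583, -0.2, 0.113], [0.577, -0.202, 0.112], [0.571, -0.203, 0.114]]
```

The fingers are inside the mouth on the pack's red top, which the depth puts 28 mm below the rim. Force is rising steeply, so I make one small confirming push.

Request:
drive_tool --pt "0 0 0.5 0 0 0" --pt "0 0 0.5 0 0 0" --pt "0 0 0 0 0 0" --pt "0 0 0 0 0 0" --pt "0 0 0 0 0 0" --pt "0 0 0 0 0 0" --pt "0 0 0 0 0 0" --pt "0 0 0 0 0 0"

```text
clock: 21.98
eef_pos: [0.5736, -0.1744, 0.0784]
eef_rot: [[0.983, 0.184, 0.003], [0.184, -0.983, -0.0], [0.003, 0.001, -1.0]]
wrist_force: [-5.9, 0.9, 23.5]
opening: 0.0001
grip_force: 12.2
```

Request:
drive_tool --pt "0 0 -2 0 0 0" --pt "0 0 -2 0 0 0" --pt "0 0 -5 0 0 0" --pt "0 0 -8 0 0 0" --pt "0 0 -10 0 0 0" --pt "0 0 -12 0 0 0" --pt "0 0 -15 0 0 0" --pt "0 0 -20 0 0 0"

```text
clock: 22.65
eef_pos: [0.573, -0.1738, 0.1495]
eef_rot: [[0.983, 0.184, 0.0], [0.184, -0.983, 0.002], [0.001, -0.002, -1.0]]
wrist_force: [1.5, -0.5, -0.1]
opening: -0.0002
grip_force: 0.0
```

Request:
drive_tool --pt "0 0 -20 0 0 0" --pt "-20 0 -20 0 0 0" --pt "-20 0 -10 0 0 0" --pt "-20 0 0 0 0 0" --pt "-20 0 0 0 0 0" --pt "0 0 0 0 0 0" --pt "0 0 0 0 0 0" --pt "0 0 0 0 0 0"

```text
clock: 23.32
eef_pos: [0.4959, -0.1894, 0.1997]
eef_rot: [[0.983, 0.184, 0.004], [0.184, -0.983, -0.0], [0.004, 0.001, -1.0]]
wrist_force: [0.1, -0.2, 0.0]
opening: 0.0004
grip_force: 0.0
```

```bash
python3 look.py w10; python3 - <<'E'
from h import *
c=get_calibration('wrist');f=np.load('pics/w10.npz');d=f['d'];v,u=np.mgrid[:420,:560]
X=(np.stack([(u-c['cx'])/c['fx']*d,-(v-c['cy'])/c['fy']*d,-d,np.ones_like(d)],-1)@c['tool_from_camera'].T)[...,:3]@f['rot'].T+f['pos']
R=np.array([[np.cos(.186),-np.sin(.186)],[np.sin(.186),np.cos(.186)]]);L=(X[...,:2]-[.573,-.175])@R
for x in range(-20,24,4):
    m=(abs(L[...,0]*1000-x)<1)&(abs(L[...,1])<.02)&(X[...,2]<.16);print(x,m.sum(),np.percentile(X[m][:,2],[5,50,95]).round(4) if m.any() else '')
cv2.imwrite('pics/w10b.png',f['p'][:,:,::-1])
E
```

```text
23.3167 [ 0.4959 -0.1894  0.1997] yaw 10.59 0.00039956151850961355 [ 0.1 -0.2  0. ]
red px [477. 261.] centre mm [ 461.9 -402.6] size [ 87.5 104.9] ang 0.1
yel px [307.  99.] centre mm [ 573.5 -181.9] size [57.5 56.2] ang 10.6
-20 159 [0.1372 0.1384 0.1397]
-16 145 [0.1374 0.1386 0.1396]
-12 158 [0.1372 0.1383 0.1396]
-8 118 [0.1374 0.1383 0.1394]
-4 162 [0.1372 0.1384 0.1395]
0 205 [0.1106 0.1373 0.1395]
4 138 [0.1373 0.1384 0.1395]
8 165 [0.1374 0.1384 0.1394]
12 164 [0.1373 0.1385 0.1396]
16 165 [0.1371 0.1383 0.1394]
20 165 [0.1375 0.1384 0.1398]
```

View pics/w10.png

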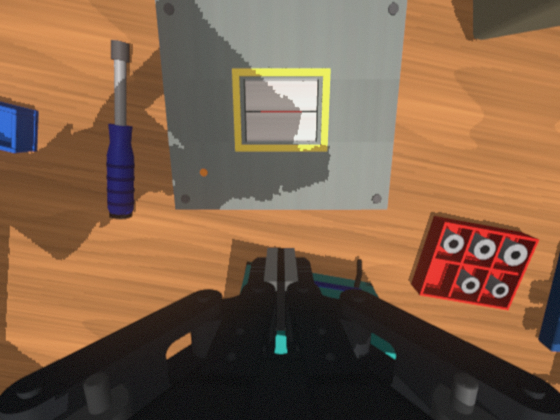

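Both flaps are shut and level at (282,111). Through the slit the pack top still reads z = 0.1106, the pressed height.

```bash
python3 -c "
from cell import *
print(sign_off())"
```

```text
the job is handed in; nothing more can be done
None
```

I've handed in the job at about 23 s: the red-banded pack is pressed onto the contacts at a hard stop (about 24 N), both flaps are closed over it, and the green packs and drivers were left alone. I couldn't read the contact plate directly, so "home" rests on the hard stop and on the pack's depth, and `sign_off()` gave no verdict.

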